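# Push the sample jar up its gutter behind the catch and start the reader

## Task

Two sample jars lie at the foot of the two sloped gutters of the bench reader. With the fingertips, gently push the red-capped jar up its gutter, past the yellow spring catch and right up to the end stop, so that it stays there by itself and cannot roll back - do not pick it up, flick it or let it run away; then press the reader's green start button fully down and let go. Leave the blue-capped jar at the foot of its gutter and everything else on the bench undisturbed.

Things in the scene. Friction and masses are not known exactly. Their poses are not given: they have to be found in the camera images.
- jar_red: Straight-sided white plastic sample jar with a red screw cap, a closed cylinder 60 mm in diameter and 76 mm long, 110 to 225 g, smooth, lying across one of the two gutters (which one varies) and free to roll along it. Origin at the middle of the jar, on its axis; its y axis runs along the jar's axis (cap at +y); x and z turn as it rolls.
- jar_blue: The same kind of jar with a blue cap, lying at the foot of the other gutter; to be left there. Origin at the middle of the jar, y along its axis.
- gutters: The reader's pair of parallel aluminium gutters, fixed, sloping 0.14 rad. Frame: x points up the slope, y level across, z square to the floor. Origin on the floor, mid-way between the two gutters, at the uphill face of the foot lip. Gutters are 84 mm wide inside, their middles at y = +46 and -46 mm; side and middle walls 22 mm high. A jar at the foot has its centre at x = 22, z = 30 mm.
- foot_lip (a point): Foot of the gutters: on the floor between them, at the uphill face of the lip that keeps the jars from rolling out. The lip is 5 mm thick and 10 mm high; in each gutter it is two tabs with a 40 mm wide finger notch between them. Behind it the floor runs on for 20 mm.
- end_stop (a point): End stop: a dark plate across both gutters at their upper end, 46 mm high, 205 mm up the slope from the foot lip. This point is on its face, at the floor, between the gutters. A jar touching it has its centre at x = 175 mm in the gutters' frame.
- catch_a (a joint): One-way catch of the gutter at y = +46 mm: two yellow sprung dogs, 28 mm either side of the gutter's middle, tips at x = 145 mm, 10 mm above the floor. Turn in rad: 0 = up (at rest), about 0.6 = flush with the floor. A jar pushed uphill presses them down with under 5 N in all; once its centre is past x = 168 mm they spring up behind it and it rests on them at 169 mm. Short of that it rolls back.
- catch_b (a joint): The like catch of the gutter at y = -46 mm.
- start_top (a point): Centre of the top of the reader's round green start button (26 mm across, in a black collar 42 mm across that stands 12 mm high), which faces up on the white reader housing just beyond the end stop, between the two gutters. The housing's flat top lies 18 mm below this point and carries nothing else that stands up.
- start (a joint): Travel of the start button, pushed straight down, in m: 0 = out, 0.006 = fully down (5 N); it springs back out when let go.
- jar_spare: A spare jar, white cap, standing upright on the bench beside the gutters; 60 mm across, 76 mm high, origin at its middle. Leave it.
- dishes: Two stacked petri dishes beside the reader, 92 mm across, 30 mm high, origin under the centre. Leave them.
- wash_bottle: White wash bottle, red cap and bent spout, 72 mm across, 235 mm high, origin under the centre. Leave it.
- wide_bottle: White wide-mouth bottle, 80 mm across, 136 mm high, origin under the centre. Leave it.
- media_bottle: Glass media bottle with a blue cap, 86 mm across, 164 mm high, origin under the centre. Leave it.
- pen_cup: White cup of marker pens, 74 mm across, 160 mm high, origin under the centre. Leave it.
Not all that is in view belongs to the job. What is shaped like the jar_red but pink is not meant.

How it is judged:
By the outcome, as a careful person would: the job done as asked, in the order asked, and still so for the second after the job is handed in, with the robot touching nothing.
It also fails if it takes over 50 s, if anything falls off the work surface, if the arm or the gripper's body presses on something with over 40 N, if the wrist force passes 120 N, or if a joint passes its speed limit or range.

## Robot

A 6-joint arm with a two-finger parallel gripper is mounted at the origin on the work surface. World frame = base frame: x ahead of the robot, y to its left, z up, the work surface at z = 0. Lengths are in m, angles in degrees, forces in N, time in s.
With the tool pointing down it reaches from about 0.3 to 1 m from the base axis. Payload 5.1 kg.
Tool frame: the origin (TCP) lies at the very end of the fingers, on their centre line; the grasp point (between the pads) lies 19 mm behind it; z points along the fingers, y is the line along which they close (so a half turn about z gives the same grasp; the last joint's range is limited). The gripper opens to 95 mm and grips with 3 to 60 N. Pads are 20 mm wide; open, the fingers measure 119 mm over their backs; the gripper's body (75 mm by 180 mm) begins 59 mm behind the grasp point.
Start: joints at [70.611, 7.093, 94.555, -0, 78.352, -4.733], TCP at [0.164, 0.629, 0.215] pointing down, gripper open.
Joint ranges: [-149.61, 149.61], [-58.7, 133.49], [1.44, 155.28], [-77.14, 257.14], [18.33, 153.61], [-166.67, 166.67]. Speed limits (degrees/s): [147.25, 147.25, 180, 180, 180, 180].

## Interface

Orientations are given as a 3x3 rotation matrix whose columns are the frame's x, y, z axes.
In Python, from bench import r, vision, spotter gives the robot as it stands.
- The arm moves only by the tool step_arm, never from a script. Its argument "moves" is a list that holds one entry, the list of rows, each a list of 7 numbers: the opening, from -1 (shut) to 1 (fully open), then the shift along the tool's x, y, z in m, then the turn, a rotation vector about the tool's x, y, z in degrees. In form: [[[jaw, x, y, z, wx, wy, wz], ...]]. A call has 1 to 10 rows; each row is the pose to reach, as a shift and turn from the pose commanded when the call began, along the tool's axes at that moment; what a row does not reach only later rows make up. A row lasts 1/10 s, in which the tool goes at most 50 mm and 8.59 degrees, less where a joint would pass 70% of its speed; a pose out of reach is approached as far as the arm can. A call with a gripper value outside its range is refused whole. The fingers move at their own pace and stop on an object; the grip force is fixed at half the most. Time passes only in rows, so rows that repeat a pose let the fingers close. It gives the time, the measured TCP pose, the force, the opening and the grip force at its end, in the units of the state.
- r.state(): the state, without advancing time (a new reading comes with each control period).
- vision.capture(name): name is "side" or "top" or "wrist"; returns (picture, depth): 420x560x3 uint8, blue, green, red; 420x560 float32, m along the optical axis (not along the pixel's ray), 0 where there is no reading.
- vision.calibration(name): a dict with "camera_matrix" (3x3 intrinsics, pixels), "dist_coeffs" ([k1, k2, p1, p2, k3] as OpenCV has them; the pictures are not rectified), "extrinsics" (4x4, takes a point from camera to world coordinates); the wrist camera has in their place "mount" (4x4, takes a point from camera to tool coordinates, whose origin is the TCP and whose axes are the flange's). Camera axes: x right, y down, z forward; pixel columns grow to the right and rows downward; lengths in m; the calibration is good to about 2 mm. A picture is of the moment at which its call begins: read the wrist's pose just before it. calibration takes no time and is no camera call.
- r.job_done(): hands the job in; it is judged then, once.
Trained networks look in the newest picture that a camera, given by its name, has taken for a name from the list of things; names that differ only in an ending like _2 or _b are one class to them, and where a whole thing is asked for, a point or a joint stands for the part that bears it (a point fixed in the world has none). Each returns a list of dicts, best first, with "confidence" (0 to 1); they miss things now and then, are a little off and sometimes report something else, mostly with a low value. They report only what shows in the picture. A call takes as long as a camera call. They do not tell look-alikes from the thing itself.
- spotter.outline_of(target, camera): "region" (420x560 bool, what is visible of it) and "location" ([row, column] in pixels, amid what is visible of it).
The state is a dict: "time_s": time; "joints": joint angles; "qd": joint speeds; "tau": joint torques, N m; "tcp_pos": TCP position; "tool_rot": TCP orientation; "wrist_force": force on the tool from outside, world axes, zero at the start; "wrist_torque": the same for the moment, N m; "opening": finger opening in m; "finger_force": force on a finger pad.
Only numpy, scipy, OpenCV 4.12 (cv2) and the standard library are available. Lean on these libraries where they do the work, as an engineer would, in place of code of your own. Each camera call takes 0.05 s, during which the arm holds its last target. There are 200 camera calls.

## Working session

There is one attempt and no reset: what is moved stays moved. The work goes in short steps, Python scripts to look and compute and a tool call to move; the robot and the scene stay as the last step left them, time stands still between calls to the robot, and variables do not carry over. Pictures are saved under pics/ and viewed, at most 10 in all, crops included, and the job is handed in when it is done.

Besides the shell and the picture viewer there is one more tool, called after "Request:" in YAML: its name, and indented under it one key for each argument. step_arm: Moves the arm, as the interface text tells. Its arguments: {"type":"object","properties":{"moves":{"type":"array","items":{"type":"array","items":{"type":"array","items":{"type":"number"}}}}},"required":["moves"]}

```bash
ls; mkdir -p pics; cat > h.py <<'E'
import numpy as np, cv2
from bench import r, vision, spotter
def world(cam,pix,depth):
    c=vision.calibration(cam); K=np.array(c["camera_matrix"]);d=np.array(c["dist_coeffs"])
    pix=np.array(pix,float).reshape(-1,1,2)
    u=cv2.undistortPoints(pix,K,d).reshape(-1,2)
    P=np.c_[u,np.ones(len(u))]*np.array(depth).reshape(-1,1)
    if "extrinsics" in c: T=np.array(c["extrinsics"])
    else:
        s=r.state();W=np.eye(4);W[:3,:3]=s["tool_rot"];W[:3,3]=s["tcp_pos"];T=W@np.array(c["mount"])
    return P@T[:3,:3].T+T[:3,3]
def cloud(cam,depth,region=None):
    m=depth>0
    if region is not None: m&=region
    v,u=np.nonzero(m)
    return world(cam,np.c_[u,v],depth[v,u]),np.c_[v,u]
E
python3 - <<'E'
from h import *
ims=[]
for n in ("top","side"):
    im,d=vision.capture(n);cv2.imwrite(f"pics/{n}0.png",im)
    np.save(n,d);np.save(n+"_im",im)
    for t in ("jar_red","jar_blue","gutters","start_top","catch_a"):
        for o in spotter.outline_of(t,n)[:3]:
            P,_=cloud(n,d,o["region"]); 
            print(n,t,round(o["confidence"],2),np.round(o["location"]),len(P),np.round(np.median(P,0),3) if len(P) else "")
print(r.state()["tool_rot"],r.state()["time_s"])
E
```

```text
pics
top jar_red 0.89 [245. 286.] 638 [ 0.463 -0.013  0.093]
top jar_red 0.62 [296. 336.] 691 [ 0.322 -0.149  0.055]
top jar_red 0.24 [218. 253.] 4289 [0.539 0.07  0.055]
top jar_blue 0.94 [213. 297.] 631 [ 0.547 -0.043  0.094]
top gutters 0.56 [221. 258.] 4630 [0.538 0.068 0.054]
top start_top 0.5 [197. 203.] 76 [0.588 0.202 0.137]
top catch_a 0.51 [250. 418.] 1066 [ 0.453 -0.358  0.118]
side jar_red 0.96 [293. 213.] 1085 [ 0.317 -0.174  0.052]
side jar_red 0.61 [226. 256.] 802 [ 0.455 -0.035  0.086]
side jar_red 0.61 [221. 337.] 770 [ 0.675 -0.053  0.056]
side jar_blue 0.71 [226. 293.] 805 [ 0.541 -0.065  0.086]
side jar_blue 0.22 [154. 274.] 87 [0.586 0.196 0.131]
side gutters 0.82 [199. 273.] 4071 [0.537 0.082 0.056]
side start_top 0.18 [321. 399.] 2872 [ 0.598 -0.405  0.124]
side catch_a 0.65 [202. 272.] 4125 [0.536 0.082 0.056]
side catch_a 0.24 [134. 226.] 1085 [0.509 0.393 0.092]
[[-9.67461308e-01  2.53019004e-01  7.94299719e-06]
 [ 2.53019004e-01  9.67461308e-01  1.50956299e-05]
 [-3.86506120e-06  1.66141671e-05 -1.00000000e+00]] 0.6
```

View pics/top0.png

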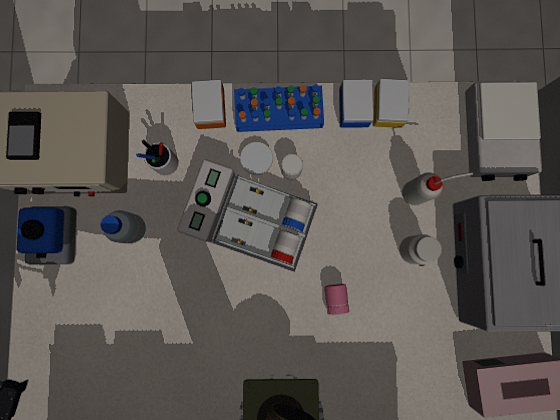

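View pics/side0.png

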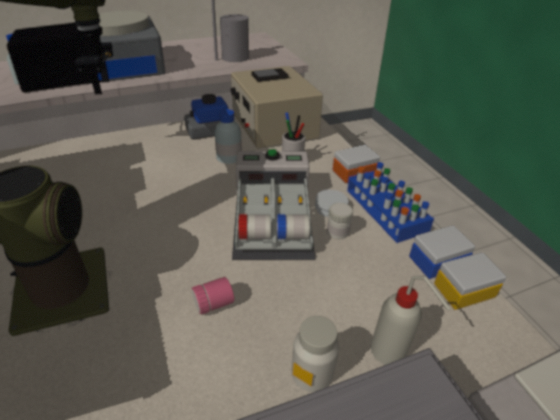

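The top view shows the red jar at about (286,248) in the near gutter and the blue jar at (293,218) in the far one. The green button is at (202,198), and the pink decoy lies on the bench at (337,298). Next I'll fit the gutter frame.

```bash
cat > fit.py <<'E'
from h import *
from scipy.optimize import least_squares
from scipy.spatial.transform import Rotation as R
for n in ("top","side"):
    d=np.load(n+".npy");im=np.load(n+"_im.npy")
    P,pix=cloud(n,d); u=np.array([.34,.94,0]);u/=np.linalg.norm(u);v=np.array([-u[1],u[0],0]);c=np.array([.505,-.028,0])
    s=(P-c)@u;t=(P-c)@v
    J=P[(abs(s)<.03)&(abs(t)<.075)&(P[:,2]>.07)&(P[:,2]<.105)]      # jars' upper surfaces
    F=P[(s>.05)&(s<.15)&((abs(t-.046)<.03)|(abs(t+.046)<.03))&(P[:,2]<.08)]
    # plane: z=a+b s+c t ; cylinder axis: s = s0 + k t, height h
    f=lambda p:p[0]+p[1]*((F-c)@u)+p[2]*((F-c)@v)-F[:,2]
    p=least_squares(f,[.04,.14,0],loss="soft_l1",f_scale=.002).x
    g=lambda q:np.hypot(((J-c)@u-q[0]-q[1]*((J-c)@v))/np.hypot(1,q[1]),J[:,2]-q[2])-.03
    q=least_squares(g,[0,0,.062],loss="soft_l1",f_scale=.002)
    print(n,len(F),"plane",p.round(4),"axis",q.x.round(4),"rms",np.sqrt(np.mean(q.fun**2)).round(4), "floor under jar",p[0]+p[1]*q.x[0])
    hsv=cv2.cvtColor(im,cv2.COLOR_BGR2HSV);h=hsv[pix[:,0],pix[:,1]].astype(int)
    grn=(abs(h[:,0]-65)<20)&(h[:,1]>110)&(np.linalg.norm(P[:,:2]-[.588,.202],axis=1)<.04)
    print(" button",grn.sum(),np.median(P[grn],0).round(4),(P[grn].min(0)+P[grn].max(0))/2)
    for nm,hh in (("red",(0,178)),("blue",(112,))):
        m=np.zeros(len(P),bool)
        for x in hh:m|=abs(h[:,0]-x)<9
        m&=(h[:,1]>140)&(abs(s)<.04)&(abs(t)<.1)&(P[:,2]>.06)
        print(" ",nm,m.sum(),"t range",np.percentile(t[m],[2,98]).round(4),"s",np.median(s[m]).round(4))
    H=P[(s>.05)&(s<.15)]; tt=(H-c)@v; z=H[:,2]-p[0]-p[1]*((H-c)@u)-p[2]*tt
    for a in (.05,.1):
      print("  wall tops t (z 18..26):",a,[ (round(float(b),3),int(k)) for k,b in zip(*np.histogram(tt[(z>.016)&(z<.027)&(abs((H-c)@u-a)<.03)],np.arange(-.11,.111,.006))) if k>3])
E
python3 fit.py
```

```text
top 1578 plane [0.0388 0.1289 0.0002] axis [-0.0006 -0.0092  0.0679] rms 0.0023 floor under jar 0.03869750781996381
 button 96 [0.5857 0.1997 0.1362] [0.58685592 0.20096987 0.1315588 ]
  red 162 t range [0.0636 0.0822] s -0.0009
  blue 155 t range [-0.0273 -0.0094] s -0.0002
  wall tops t (z 18..26): 0.05 [(-0.098, 4), (-0.092, 14), (-0.008, 11), (-0.002, 21), (0.082, 4), (0.088, 15)]
  wall tops t (z 18..26): 0.1 [(-0.098, 8), (-0.092, 33), (-0.008, 19), (-0.002, 47), (0.082, 8), (0.088, 30)]
side 973 plane [0.0377 0.1386 0.0013] axis [-0.0034 -0.0028  0.067 ] rms 0.0024 floor under jar 0.03725493495333592
 button 43 [0.5808 0.192  0.135 ] [0.58307863 0.19245126 0.13167905]
  red 169 t range [0.0645 0.0813] s -0.0251
  blue 142 t range [-0.0253 -0.0107] s -0.0241
  wall tops t (z 18..26): 0.05 [(-0.098, 4), (-0.092, 12), (-0.008, 9), (-0.002, 17), (0.088, 14)]
  wall tops t (z 18..26): 0.1 [(-0.098, 4), (-0.092, 27), (-0.008, 17), (-0.002, 32), (0.082, 7), (0.088, 24)]
```

```bash
cat >> h.py <<'E'
from scipy.spatial.transform import Rotation as Rot
a=.14;u=np.array([.34,.94,0]);u/=np.linalg.norm(u);v=np.array([-u[1],u[0],0])
gx=np.cos(a)*u+np.array([0,0,np.sin(a)]);n=np.cross(gx,v)
C=np.array([.462,-.014,.067])
G=np.c_[gx,-v,-n]; V=np.c_[u,-v,[0,0,-1]]
def go(p,Rg):
    s=r.state();R0=np.array(s["tool_rot"])
    print("t",s["time_s"],"shift",(R0.T@(p-np.array(s["tcp_pos"]))).round(4),"turn",Rot.from_matrix(R0.T@Rg).as_rotvec(degrees=True).round(2))
E
python3 -c "
from h import *
p=C-.06*gx+.12*n;print(p);go(p,G)"
```

```text
[ 0.43609587 -0.0856173   0.17745333]
t 0.6 shift [-0.4435 -0.6225  0.0372] turn [-6.66  6.08 95.06]
```

Request:
step_arm:
  moves:
    - [[-0.24, -0.4435, -0.6225, 0, -6.66, 6.08, 95.06], [-0.24, -0.4435, -0.6225, 0, -6.66, 6.08, 95.06], [-0.24, -0.4435, -0.6225, 0, -6.66, 6.08, 95.06], [-0.24, -0.4435, -0.6225, 0, -6.66, 6.08, 95.06], [-0.24, -0.4435, -0.6225, 0, -6.66, 6.08, 95.06], [-0.24, -0.4435, -0.6225, 0, -6.66, 6.08, 95.06], [-0.24, -0.4435, -0.6225, 0, -6.66, 6.08, 95.06], [-0.24, -0.4435, -0.6225, 0, -6.66, 6.08, 95.06], [-0.24, -0.4435, -0.6225, 0, -6.66, 6.08, 95.06], [-0.24, -0.4435, -0.6225, 0, -6.66, 6.08, 95.06]]

```text
time_s: 1.6
tcp_pos: [0.3424, 0.1597, 0.2152]
tool_rot: [[0.182, 0.983, 0.036], [0.975, -0.186, 0.125], [0.129, 0.012, -0.992]]
wrist_force: [0.6, 0.2, -0.4]
opening: 0.0363
finger_force: 0.0
```

```bash
python3 -c "
from h import *
p=C-.06*gx+.12*n;go(p,G)"
```

```text
t 1.6 shift [-0.2269  0.1371  0.0102] turn [-0.53  0.53  9.2 ]
```

Request:
step_arm:
  moves:
    - [[-0.24, -0.2269, 0.1371, 0.01, -0.53, 0.53, 9.2], [-0.24, -0.2269, 0.1371, 0.01, -0.53, 0.53, 9.2], [-0.24, -0.2269, 0.1371, 0.01, -0.53, 0.53, 9.2], [-0.24, -0.2269, 0.1371, 0.01, -0.53, 0.53, 9.2], [-0.24, -0.2269, 0.1371, 0.01, -0.53, 0.53, 9.2], [-0.24, -0.2269, 0.1371, 0.01, -0.53, 0.53, 9.2], [-0.24, -0.2269, 0.1371, 0.01, -0.53, 0.53, 9.2], [-0.24, -0.2269, 0.1371, 0.01, -0.53, 0.53, 9.2], [-0.24, -0.2269, 0.1371, 0.01, -0.53, 0.53, 9.2]]

```text
time_s: 2.5
tcp_pos: [0.4369, -0.0821, 0.1775]
tool_rot: [[0.33, 0.943, 0.045], [0.934, -0.333, 0.131], [0.138, -0.001, -0.99]]
wrist_force: [0.1, -0.4, -0.2]
opening: 0.0362
finger_force: 0.0
```

```bash
python3 -c "
from h import *
im,d=vision.capture('wrist');cv2.imwrite('pics/w1.png',im)
P,pix=cloud('wrist',d);L=np.c_[(P-C)@gx,(P-C)@v,(P-C)@n]
hsv=cv2.cvtColor(im,cv2.COLOR_BGR2HSV)[pix[:,0],pix[:,1]].astype(int)
m=(hsv[:,1]>140)&((hsv[:,0]<9)|(hsv[:,0]>170))&(abs(L[:,1])<.07)&(abs(L[:,0])<.06)
print(m.sum(),np.percentile(L[m],[2,50,98],axis=0).round(4))
J=L[(abs(L[:,0])<.028)&(abs(L[:,1])<.03)&(L[:,2]>.005)]
from scipy.optimize import least_squares
if len(J)>50:
  q=least_squares(lambda q:np.hypot(J[:,0]-q[0]-q[1]*J[:,1],J[:,2]-q[2])-.03,[0,0,0],loss='soft_l1',f_scale=.002);print(len(J),q.x.round(4),abs(q.fun).mean())
go(C-.06*gx-.008*n,G)"
```

```text
1950 [[-0.0298  0.0177  0.01  ]
 [ 0.0013  0.0271  0.0279]
 [ 0.0277  0.0367  0.2401]]
15249 [-0.0196  0.1247  0.181 ] 0.05131975740869631
t 2.55 shift [-0.0034  0.0007  0.1276] turn [-0.11  0.08  0.43]
```

View pics/w1.png

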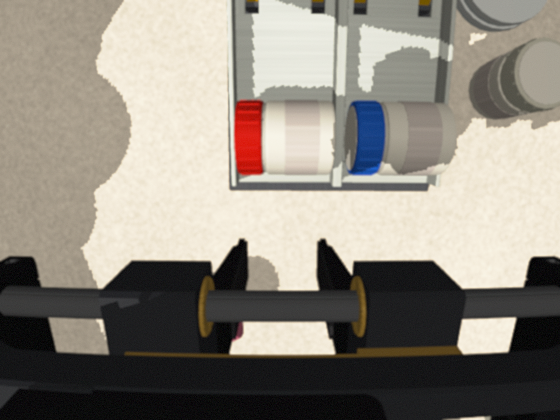

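The wrist view confirms the red jar at (285,137), lined up with the fingers at about column 282, and the blue jar at (400,137). I'll lower the fingers behind it.

Request:
step_arm:
  moves:
    - [[-0.24, -0.003, 0.001, 0.03, 0, 0, 0.4], [-0.24, -0.003, 0.001, 0.06, 0, 0, 0.4], [-0.24, -0.003, 0.001, 0.09, 0, 0, 0.4], [-0.24, -0.003, 0.001, 0.11, 0, 0, 0.4], [-0.24, -0.003, 0.001, 0.12, 0, 0, 0.4], [-0.24, -0.003, 0.001, 0.127, 0, 0, 0.4], [-0.24, -0.003, 0.001, 0.127, 0, 0, 0.4]]

```text
time_s: 3.25
tcp_pos: [0.4426, -0.0694, 0.0509]
tool_rot: [[0.338, 0.94, 0.044], [0.931, -0.34, 0.131], [0.138, -0.003, -0.99]]
wrist_force: [-0.3, 0.6, -0.1]
opening: 0.0363
finger_force: 0.0
```

```bash
python3 -c "
from h import *
go(C-.04*gx-.008*n,G);go(C+(.153-.04)*gx-.008*n,G)"
```

```text
t 3.25 shift [ 0.0204 -0.0007  0.0003] turn [-0.15  0.09 -0.04]
t 3.25 shift [ 0.1734 -0.0008  0.    ] turn [-0.15  0.09 -0.04]
```

Request:
step_arm:
  moves:
    - [[-0.24, 0.005, -0.001, 0, 0, 0, 0], [-0.24, 0.01, -0.001, 0, 0, 0, 0], [-0.24, 0.013, -0.001, 0, 0, 0, 0], [-0.24, 0.016, -0.001, 0, 0, 0, 0], [-0.24, 0.018, -0.001, 0, 0, 0, 0], [-0.24, 0.02, -0.001, 0, 0, 0, 0], [-0.24, 0.022, -0.001, 0, 0, 0, 0], [-0.24, 0.025, -0.001, 0, 0, 0, 0], [-0.24, 0.028, -0.001, 0, 0, 0, 0], [-0.24, 0.031, -0.001, 0, 0, 0, 0]]

```text
time_s: 4.25
tcp_pos: [0.4523, -0.0406, 0.0552]
tool_rot: [[0.339, 0.94, 0.045], [0.931, -0.341, 0.13], [0.138, -0.003, -0.99]]
wrist_force: [-0.5, -1.0, -0.4]
opening: 0.036
finger_force: 0.3
```

Request:
step_arm:
  moves:
    - [[-0.24, 0.003, 0, 0, 0, 0, 0], [-0.24, 0.006, 0, 0, 0, 0, 0], [-0.24, 0.01, 0, 0, 0, 0, 0], [-0.24, 0.014, 0, 0, 0, 0, 0], [-0.24, 0.018, 0, 0, 0, 0, 0], [-0.24, 0.022, 0, 0, 0, 0, 0], [-0.24, 0.026, 0, 0, 0, 0, 0], [-0.24, 0.03, 0, 0, 0, 0, 0], [-0.24, 0.034, 0, 0, 0, 0, 0], [-0.24, 0.038, 0, 0, 0, 0, 0]]

```text
time_s: 5.25
tcp_pos: [0.4652, -0.0051, 0.0605]
tool_rot: [[0.339, 0.94, 0.045], [0.931, -0.341, 0.13], [0.138, -0.003, -0.99]]
wrist_force: [-1.0, -0.9, -0.0]
opening: 0.0358
finger_force: 0.3
```

```bash
python3 -c "
from h import *
im,d=vision.capture('wrist');cv2.imwrite('pics/w2.png',im)
go(C+(.153-.04)*gx-.008*n,G)"
```

```text
t 5.3 shift [ 0.104  -0.0002  0.0002] turn [-0.13  0.06 -0.09]
```

View pics/w2.png

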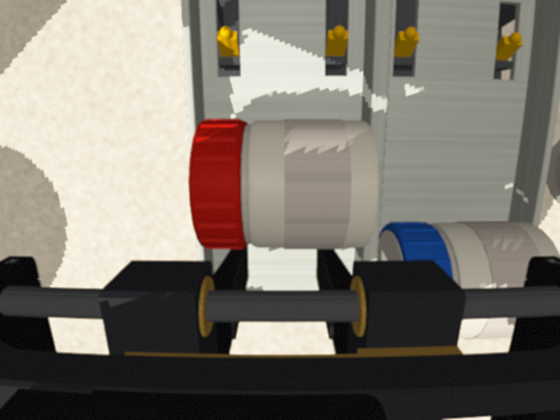

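The red jar is square in its gutter against the fingertips at (285,185), with the catch dogs ahead at row 40 and the blue jar untouched. I'll keep pushing.

Request:
step_arm:
  moves:
    - [[-0.24, 0.004, 0, 0, 0, 0, 0], [-0.24, 0.008, 0, 0, 0, 0, 0], [-0.24, 0.012, 0, 0, 0, 0, 0], [-0.24, 0.016, 0, 0, 0, 0, 0], [-0.24, 0.02, 0, 0, 0, 0, 0], [-0.24, 0.024, 0, 0, 0, 0, 0], [-0.24, 0.028, 0, 0, 0, 0, 0], [-0.24, 0.032, 0, 0, 0, 0, 0], [-0.24, 0.036, 0, 0, 0, 0, 0], [-0.24, 0.04, 0, 0, 0, 0, 0]]

```text
time_s: 6.3
tcp_pos: [0.4788, 0.0321, 0.066]
tool_rot: [[0.339, 0.94, 0.045], [0.931, -0.342, 0.13], [0.138, -0.003, -0.99]]
wrist_force: [-0.1, -1.1, -0.1]
opening: 0.0362
finger_force: 0.3
```

Request:
step_arm:
  moves:
    - [[-0.24, 0.003, 0, 0, 0, 0, 0], [-0.24, 0.006, 0, 0, 0, 0, 0], [-0.24, 0.009, 0, 0, 0, 0, 0], [-0.24, 0.012, 0, 0, 0, 0, 0], [-0.24, 0.015, 0, 0, 0, 0, 0], [-0.24, 0.018, 0, 0, 0, 0, 0], [-0.24, 0.021, 0, 0, 0, 0, 0], [-0.24, 0.024, 0, 0, 0, 0, 0], [-0.24, 0.027, 0, 0, 0, 0, 0], [-0.24, 0.03, 0, 0, 0, 0, 0]]

```text
time_s: 7.3
tcp_pos: [0.4889, 0.06, 0.0702]
tool_rot: [[0.339, 0.94, 0.045], [0.931, -0.341, 0.131], [0.138, -0.003, -0.99]]
wrist_force: [-0.1, -1.5, 0.5]
opening: 0.036
finger_force: 0.7
```

Request:
step_arm:
  moves:
    - [[-0.24, 0.002, 0, 0, 0, 0, 0], [-0.24, 0.004, 0, 0, 0, 0, 0], [-0.24, 0.006, 0, 0, 0, 0, 0], [-0.24, 0.008, 0, 0, 0, 0, 0], [-0.24, 0.01, 0, 0, 0, 0, 0], [-0.24, 0.012, 0, 0, 0, 0, 0], [-0.24, 0.014, 0, 0, 0, 0, 0], [-0.24, 0.016, 0, 0, 0, 0, 0], [-0.24, 0.018, 0, 0, 0, 0, 0], [-0.24, 0.02, 0, 0, 0, 0, 0]]

```text
time_s: 8.3
tcp_pos: [0.4957, 0.0786, 0.0729]
tool_rot: [[0.339, 0.94, 0.045], [0.931, -0.342, 0.131], [0.138, -0.003, -0.99]]
wrist_force: [0.5, -0.1, -0.5]
opening: 0.036
finger_force: 0.0
```

```bash
python3 -c "
from h import *
im,d=vision.capture('wrist');cv2.imwrite('pics/w3.png',im)
go(C+(.153-.04)*gx-.008*n,G)"
```

```text
t 8.35 shift [ 0.0144 -0.0002  0.0002] turn [-0.12  0.07 -0.1 ]
```

View pics/w3.png

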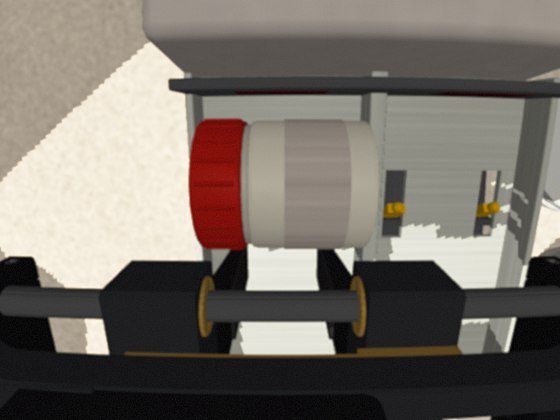

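The jar sits over the dogs, with the end stop at row 88 still a short way ahead. I'll push slowly and watch the force.

Request:
step_arm:
  moves:
    - [[-0.24, 0.0015, 0, 0, 0, 0, 0], [-0.24, 0.003, 0, 0, 0, 0, 0], [-0.24, 0.0045, 0, 0, 0, 0, 0], [-0.24, 0.006, 0, 0, 0, 0, 0], [-0.24, 0.0075, 0, 0, 0, 0, 0], [-0.24, 0.009, 0, 0, 0, 0, 0], [-0.24, 0.0105, 0, 0, 0, 0, 0], [-0.24, 0.011, 0, 0, 0, 0, 0], [-0.24, 0.012, 0, 0, 0, 0, 0], [-0.24, 0.012, 0, 0, 0, 0, 0]]

```text
time_s: 9.35
tcp_pos: [0.4997, 0.0897, 0.0746]
tool_rot: [[0.338, 0.94, 0.045], [0.931, -0.341, 0.131], [0.138, -0.002, -0.99]]
wrist_force: [-0.6, -1.2, 0.1]
opening: 0.0362
finger_force: 0.1
```

Request:
step_arm:
  moves:
    - [[-0.24, 0.001, 0, 0, 0, 0, 0], [-0.24, 0.002, 0, 0, 0, 0, 0], [-0.24, 0.003, 0, 0, 0, 0, 0], [-0.24, 0.003, 0, 0, 0, 0, 0]]

```text
time_s: 9.75
tcp_pos: [0.5, 0.0901, 0.0745]
tool_rot: [[0.337, 0.94, 0.043], [0.932, -0.34, 0.125], [0.132, -0.002, -0.991]]
wrist_force: [-3.1, -10.0, 2.1]
opening: 0.0364
finger_force: 5.1
```

The force rose to 10 N with no further travel, so the jar is at the end stop. I'll ease back gently.

Request:
step_arm:
  moves:
    - [[-0.24, -0.003, 0, 0, 0, 0, 0], [-0.24, -0.004, 0, 0, 0, 0, 0], [-0.24, -0.006, 0, 0, 0, 0, 0], [-0.24, -0.008, 0, 0, 0, 0, 0], [-0.24, -0.01, 0, 0, 0, 0, 0], [-0.24, -0.013, 0, 0, 0, 0, 0], [-0.24, -0.016, 0, 0, 0, 0, 0], [-0.24, -0.02, 0, 0, 0, 0, 0], [-0.24, -0.025, 0, 0, 0, 0, 0]]

```text
time_s: 10.65
tcp_pos: [0.4921, 0.0688, 0.0715]
tool_rot: [[0.338, 0.94, 0.045], [0.931, -0.341, 0.131], [0.138, -0.003, -0.99]]
wrist_force: [-0.2, -0.3, 0.2]
opening: 0.036
finger_force: 0.0
```

```bash
python3 -c "
from h import *
im,d=vision.capture('wrist');cv2.imwrite('pics/w4.png',im)
go(C+(.153-.065)*gx+.1*n,G)
B=np.array([.5865,.2008,.137])
go(B+[0,0,.05],V)"
```

```text
t 10.7 shift [ 0.0006 -0.0003 -0.108 ] turn [-0.14  0.12 -0.12]
t 10.7 shift [ 0.1714  0.0434 -0.0932] turn [-0.15 -7.9  -0.11]
```

View pics/w4.png

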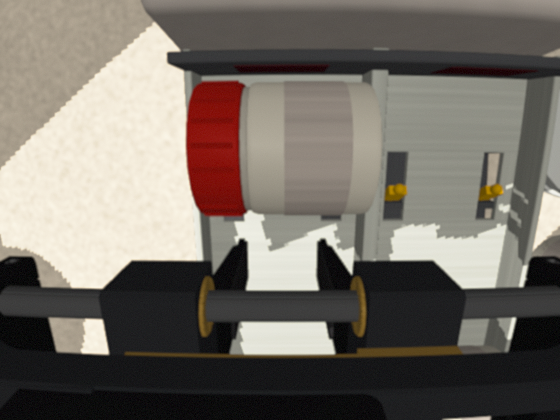

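The jar holds on its catch at (285,148), clear of the fingers. I'll raise, shut the fingers and find the button from closer up.

Request:
step_arm:
  moves:
    - [[-0.24, 0, 0, -0.03, 0, 0, 0], [-0.24, 0, 0, -0.07, 0, 0, 0], [-1, 0, 0, -0.11, 0, 0, 0], [-1, 0.02, 0.01, -0.12, 0, -4, 0], [-1, 0.04, 0.03, -0.12, 0, -7.9, 0], [-1, 0.06, 0.043, -0.12, 0, -7.9, 0], [-1, 0.06, 0.043, -0.12, 0, -7.9, 0], [-1, 0.06, 0.043, -0.12, 0, -7.9, 0]]

```text
time_s: 11.5
tcp_pos: [0.5471, 0.0944, 0.198]
tool_rot: [[0.341, 0.94, -0.004], [0.94, -0.341, 0.001], [-0.0, -0.004, -1.0]]
wrist_force: [-0.6, 0.0, 0.2]
opening: 0.0008
finger_force: 0.0
```

```bash
python3 -c "
from h import *
s=r.state();im,d=vision.capture('wrist');cv2.imwrite('pics/w5.png',im)
print(s['tcp_pos'])
P,pix=cloud('wrist',d)
h=cv2.cvtColor(im,cv2.COLOR_BGR2HSV)[pix[:,0],pix[:,1]].astype(int)
g=(abs(h[:,0]-65)<20)&(h[:,1]>110)&(np.linalg.norm(P[:,:2]-[.5865,.2008],axis=1)<.035)
Q=P[g];q=pix[g];print(g.sum(),np.median(q,0),np.median(Q,0))
t=Q[abs(Q[:,2]-np.percentile(Q[:,2],80))<.003]
(cu,cr),rad=cv2.minEnclosingCircle(t[:,:2].astype(np.float32)); print('circle',cu,cr,rad,np.median(t[:,2]))
for o in spotter.outline_of('start_top','wrist')[:2]: print(o['confidence'],o['location'])
B=np.array([*t[:,:2].mean(0),np.median(t[:,2])]);print(B);go(B+[0,0,.02],V)"
```

```text
[0.54710529 0.09442179 0.19797602]
1444 [ 52. 286.] [0.58679054 0.19953698 0.13649689]
circle 0.5871082544326782 0.19988638162612915 0.012833034619688988 0.13662038668177234
0.69 [54.4, 287.9]
[0.58704389 0.19979513 0.13662039]
t 11.6 shift [0.1134 0.0019 0.0412] turn [-0.21  0.01 -0.12]
```

View pics/w5.png

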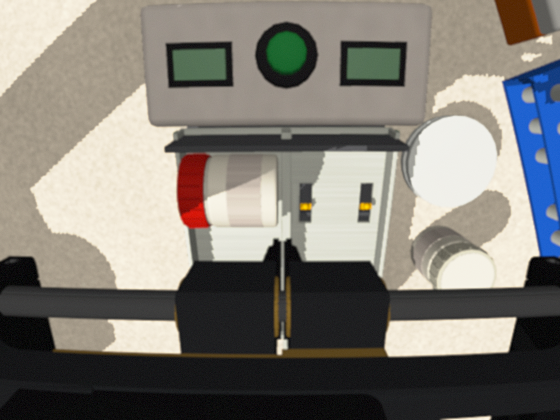

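The green button shows at (287,54) and the fitted circle of radius 12.8 mm matches the given size. The jar is still held behind the stop. I'll move over the button and press.

Request:
step_arm:
  moves:
    - [[-1, 0.04, 0.001, 0, 0, 0, 0], [-1, 0.08, 0.002, 0, 0, 0, 0], [-1, 0.113, 0.002, 0.01, 0, 0, 0], [-1, 0.113, 0.002, 0.03, 0, 0, 0], [-1, 0.113, 0.002, 0.041, 0, 0, 0], [-1, 0.113, 0.002, 0.05, 0, 0, 0], [-1, 0.113, 0.002, 0.056, 0, 0, 0], [-1, 0.113, 0.002, 0.06, 0, 0, 0], [-1, 0.113, 0.002, 0.06, 0, 0, 0]]

```text
time_s: 12.5
tcp_pos: [0.5877, 0.1996, 0.1384]
tool_rot: [[0.342, 0.94, -0.003], [0.94, -0.342, 0.001], [0.0, -0.003, -1.0]]
wrist_force: [0.1, -0.1, 0.3]
opening: 0.0005
finger_force: 0.0
```

Request:
step_arm:
  moves:
    - [[-1, 0, 0, 0.002, 0, 0, 0], [-1, 0, 0, 0.004, 0, 0, 0], [-1, 0, 0, 0.006, 0, 0, 0], [-1, 0, 0, 0.0075, 0, 0, 0], [-1, 0, 0, 0.0075, 0, 0, 0]]

```text
time_s: 13.0
tcp_pos: [0.5885, 0.2001, 0.1318]
tool_rot: [[0.341, 0.94, -0.001], [0.94, -0.341, 0.001], [0.001, -0.001, -1.0]]
wrist_force: [-0.0, -2.1, 4.5]
opening: 0.0004
finger_force: 2.2
```

Request:
step_arm:
  moves:
    - [[-1, 0, 0, 0.001, 0, 0, 0], [-1, 0, 0, 0.002, 0, 0, 0], [-1, 0, 0, 0.003, 0, 0, 0], [-1, 0, 0, 0.003, 0, 0, 0], [-1, 0, 0, 0.003, 0, 0, 0]]

```text
time_s: 13.5
tcp_pos: [0.5885, 0.2001, 0.1311]
tool_rot: [[0.341, 0.94, -0.001], [0.94, -0.341, 0.001], [0.001, -0.001, -1.0]]
wrist_force: [-4.5, -3.4, 14.4]
opening: 0.0009
finger_force: 6.8
```

Request:
step_arm:
  moves:
    - [[-1, 0, 0, 0.001, 0, 0, 0], [-1, 0, 0, 0.0015, 0, 0, 0], [-1, 0, 0, 0.0015, 0, 0, 0], [-1, 0, 0, 0.0015, 0, 0, 0]]

```text
time_s: 13.9
tcp_pos: [0.5887, 0.2001, 0.131]
tool_rot: [[0.341, 0.94, -0.0], [0.94, -0.341, 0.001], [0.001, -0.001, -1.0]]
wrist_force: [-7.8, -4.3, 19.1]
opening: 0.0005
finger_force: 9.5
```

Request:
step_arm:
  moves:
    - [[-1, 0, 0, -0.005, 0, 0, 0], [-1, 0, 0, -0.01, 0, 0, 0], [-1, 0, 0, -0.02, 0, 0, 0], [-1, 0, 0, -0.04, 0, 0, 0], [-1, 0, 0, -0.07, 0, 0, 0], [-1, -0.04, 0, -0.09, 0, 0, 0], [-1, -0.08, 0, -0.09, 0, 0, 0], [-1, -0.113, 0, -0.09, 0, 0, 0], [-1, -0.113, 0, -0.09, 0, 0, 0], [-1, -0.113, 0, -0.09, 0, 0, 0]]

```text
time_s: 14.9
tcp_pos: [0.5491, 0.0938, 0.2161]
tool_rot: [[0.343, 0.939, -0.003], [0.939, -0.343, 0.002], [0.001, -0.004, -1.0]]
wrist_force: [-0.2, 0.4, 1.1]
opening: 0.0006
finger_force: 0.0
```

```bash
python3 -c "
from h import *
im,d=vision.capture('wrist');cv2.imwrite('pics/w6.png',im)
P,pix=cloud('wrist',d)
h=cv2.cvtColor(im,cv2.COLOR_BGR2HSV)[pix[:,0],pix[:,1]].astype(int)
g=(abs(h[:,0]-65)<20)&(h[:,1]>110)&(np.linalg.norm(P[:,:2]-[.5865,.2008],axis=1)<.02)
print(g.sum(),np.percentile(P[g],80,axis=0))
print(r.state()['time_s'])"
```

```text
1237 [0.59372315 0.20706916 0.13736939]
14.95
```

View pics/w6.png

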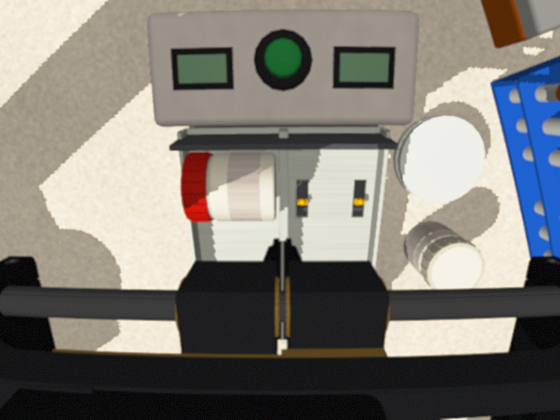

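The red jar is still at the stop, at (228,187), and the button at (283,58) has sprung back out. The arm touches nothing, so I'll hand the job in.

```bash
python3 -c "
from h import *
print(r.job_done())"
```

```text
the job is handed in; nothing more can be done
None
```

I pushed the red-capped jar past its catch to the end stop, where it stays by itself, then pressed the start button to its stop (judged by force: about 19 N, no further travel) and let it spring back; the blue jar and the rest were not touched, and the job was handed in at about 15 s.

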